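# Pack the reagent kit into its colour-coded carrier

## Task

Pack the reagent kit: stand each of the four white bottles upright on the floor of the grey carrier, in the bay whose coloured pad matches its cap. Keep the bottles upright and set them down gently rather than dropping them. The two brown bottles with red and blue caps do not belong to the kit: leave them standing where they are.

Things in the scene. Friction and masses are not known exactly. Their poses are not given: they have to be found in the camera images.
- bottle_red: white plastic reagent bottle with a red screw cap and a paper label band, standing upright, loose, 60 to 120 g, round: body diameter 40 mm up to 60 mm high, shoulder 60 to 66 mm, cap diameter 29 mm from 66 to 85 mm (top). Origin: centre of its underside, z up along the bottle
- bottle_yellow: white plastic reagent bottle with a yellow screw cap and a paper label band, standing upright, loose, 60 to 120 g, round: body diameter 40 mm up to 60 mm high, shoulder 60 to 66 mm, cap diameter 29 mm from 66 to 85 mm (top). Origin: centre of its underside, z up along the bottle
- bottle_green: white plastic reagent bottle with a green screw cap and a paper label band, standing upright, loose, 60 to 120 g, round: body diameter 40 mm up to 60 mm high, shoulder 60 to 66 mm, cap diameter 29 mm from 66 to 85 mm (top). Origin: centre of its underside, z up along the bottle
- bottle_blue: white plastic reagent bottle with a blue screw cap and a paper label band, standing upright, loose, 60 to 120 g, round: body diameter 40 mm up to 60 mm high, shoulder 60 to 66 mm, cap diameter 29 mm from 66 to 85 mm (top). Origin: centre of its underside, z up along the bottle
- amber_red: look-alike that does not belong to the kit: dark brown (amber) bottle with a red cap, otherwise the same shape and size as the white ones, standing loose. Origin: centre of its underside, z up
- amber_blue: look-alike that does not belong to the kit: dark brown (amber) bottle with a blue cap, otherwise the same shape and size as the white ones, standing loose. Origin: centre of its underside, z up
- pad_red: red square floor pad, 54 x 54 x 4 mm, centred in one bay of the grey carrier; fixed. Origin: centre of its underside; its top is 4 mm above that and 9 mm above the bench. x runs across the carrier, y along its row of bays. Carrier: a low open tray, 70 x 265 mm, 24 mm high, that does not move
- pad_yellow: yellow square floor pad, 54 x 54 x 4 mm, centred in one bay of the grey carrier; fixed. Origin: centre of its underside; its top is 4 mm above that and 9 mm above the bench. x runs across the carrier, y along its row of bays. The four bays stand in a row at 65 mm pitch
- pad_green: green square floor pad, 54 x 54 x 4 mm, centred in one bay of the grey carrier; fixed. Origin: centre of its underside; its top is 4 mm above that and 9 mm above the bench. x runs across the carrier, y along its row of bays. Each bay is 60 x 60 mm inside, with 5 mm walls up to 24 mm above the bench, open above
- pad_blue: blue square floor pad, 54 x 54 x 4 mm, centred in one bay of the grey carrier; fixed. Origin: centre of its underside; its top is 4 mm above that and 9 mm above the bench. x runs across the carrier, y along its row of bays. Which colour lies in which bay varies

How it is judged:
By the outcome, as a careful person would: the job done as asked, in the order asked, and still so for the second after the job is handed in, with the robot touching nothing.
It also fails if it takes over 93 s, if anything falls off the work surface, if the arm or the gripper's body presses on something with over 40 N, if the wrist force passes 120 N, or if a joint passes its speed limit or range.

## Robot

A 6-joint arm with a two-finger parallel gripper is mounted at the origin on the work surface. World frame = base frame: x ahead of the robot, y to its left, z up, the work surface at z = 0. Lengths are in mm, angles in rad, forces in N, time in s.
With the tool pointing down it reaches from about 250 to 775 mm from the base axis. Payload 8.9 kg.
Tool frame: the origin (TCP) lies midway between the tips of the shut fingers; the grasp point (between the pads) lies 19 mm behind it; z points along the fingers, y is the direction in which the jaws open and shut (so a half turn about z gives the same grasp; the last joint's range is limited). The gripper opens to 85 mm and grips with 20 to 120 N. Pads are 22 mm wide; open, the fingers measure 114 mm over their backs; the gripper's body (76 mm by 85 mm) begins 54 mm behind the grasp point. The pads swing forward as they close: fully open they stand 13 mm farther back than shut.
Start: joints at [1.056, 0.291, -0.153, 1.127, 0, 1.431], TCP at [192.678, 488.363, 194.905] pointing down, gripper open.
Joint ranges: [-2.52, 2.52], [-0.91, 1.74], [-1.3, 1.37], [-1.96, 2.02], [-1.52, 1.47], [-3.14, 3.14]. Speed limits (rad/s): [2.22, 2.22, 2.79, 3.14, 3.14, 3.14].

## Interface

Orientations are given as [roll, pitch, yaw] about the fixed x, y, z axes, in that order (R = Rz(yaw) Ry(pitch) Rx(roll)).
In Python, from workcell import status, capture, camera_params, order, outline_of gives the robot as it stands.
- The arm moves only by the tool arm_command, never from a script. Its argument "series" is a list of rows, each an object of numbers: "dx", "dy", "dz": the shift along the tool's x, y, z in mm; "turn": the turn about the tool's z in rad; "grip": the finger opening in mm, from 0 to 85.4. In form: [{"dx": .., "dy": .., "dz": .., "turn": .., "grip": ..}, ...]. A call has 1 to 10 rows; each row shifts and turns the commanded pose from where the row before left it, along the tool's axes as they then stand; what a row does not reach is not made up. A row lasts 1/10 s, in which the tool goes at most 50 mm and 8.59 degrees, less where a joint would pass 70% of its speed; a pose out of reach is approached as far as the arm can. A call with a gripper value outside its range is refused whole. The fingers move at their own pace and stop on an object; the grip force is fixed at half the most. Time passes only in rows, so rows that do not move let the fingers close. It gives the time, the measured TCP pose, the force and the opening at its end, in the units of the state.
- status.observe(): the state, without advancing time (a new reading comes with each control period).
- capture(name): name is "side" or "top"; returns (picture, depth): 480x640x3 uint8, red, green, blue; 480x640 float32, mm along the optical axis (not along the pixel's ray), 0 where there is no reading.
- camera_params(name): a dict with "intrinsics" (3x3 intrinsics, pixels), "extrinsics" (4x4, takes a point from camera to world coordinates). Camera axes: x right, y down, z forward; pixel columns grow to the right and rows downward; lengths in mm; the calibration is good to about 2 mm. A picture is of the moment at which its call begins. camera_params takes no time and is no camera call.
- order.job_done(): hands the job in, once; it reports no verdict.
Trained networks look in the newest picture that a camera, given by its name, has taken for a name from the list of things; names that differ only in an ending like _2 or _b are one class to them, and where a whole thing is asked for, a point or a joint stands for the part that bears it (a point fixed in the world has none). Each returns a list of dicts, best first, with "conf" (0 to 1); they miss things now and then, are a little off and sometimes report something else, mostly with a low value. They report only what shows in the picture. A call takes as long as a camera call.
- outline_of(thing, camera): "pixels" (480x640 bool, what is visible of it) and "bbox" ([left, top, right, bottom] in pixels, round what is visible of it).
The state is a dict: "t": time; "qpos": joint angles; "joint_velocities": joint speeds; "joint_efforts": joint torques, N m; "eef_pos": TCP position; "ee_rot": TCP orientation; "force": force on the tool from outside, world axes, zero at the start; "torque": the same for the moment, N m; "grip_width": finger opening in mm.
Only numpy, scipy, OpenCV 4.12 (cv2) and the standard library are available. Lean on these libraries where they do the work, as an engineer would, in place of code of your own. Each camera call takes 0.05 s, during which the arm holds its last target. There are 200 camera calls.

## Working session

There is one attempt and no reset: what is moved stays moved. The work goes in short steps, Python scripts to look and compute and a tool call to move; the robot and the scene stay as the last step left them, time stands still between calls to the robot, and variables do not carry over. Pictures are saved under pics/ and viewed, about 12 in all and at most 16, crops included, and the job is handed in when it is done.

Besides the shell and the picture viewer there is one more tool, called after "Request:" by a JSON object that holds its "name" and its "arguments". arm_command: Moves the arm, as the interface text tells. Its arguments: {"type":"object","properties":{"series":{"type":"array","items":{"type":"object","properties":{"dx":{"type":"number"},"dy":{"type":"number"},"dz":{"type":"number"},"turn":{"type":"number"},"grip":{"type":"number"}}}}},"required":["series"]}

```bash
mkdir -p pics; ls; python3 - <<'E'
from workcell import status,capture,camera_params
import cv2,numpy as np
s=status.observe();print({k:np.round(v,3).tolist() for k,v in s.items()})
for n in("top","side"):
    p,d=capture(n);cv2.imwrite(f"pics/{n}0.png",p[:,:,::-1]);np.save(n+"_d.npy",d)
    c=camera_params(n);print(n,np.round(c["intrinsics"],1).tolist(),np.round(c["extrinsics"],3).tolist())
E
```

```text
pics
{'t': 0.0, 'qpos': [1.056, 0.291, -0.154, 1.127, 0.0, 1.432], 'joint_velocities': [-0.002, -0.001, 0.002, -0.002, 0.0, 0.002], 'joint_efforts': [-0.002, -53.714, 33.137, 0.016, -0.0, 0.0], 'eef_pos': [192.442, 487.947, 194.344], 'ee_rot': [-3.14, -0.0, 2.766], 'force': [0.568, 0.456, 0.735], 'torque': [-0.014, 0.039, -0.037], 'grip_width': 85.109}
top [[520.2, 0.0, 315.4], [0.0, 520.2, 236.1], [0.0, 0.0, 1.0]] [[-0.01, -0.984, 0.177, 383.456], [-1.0, 0.011, 0.003, 13.393], [-0.005, -0.177, -0.984, 1024.379], [0.0, 0.0, 0.0, 1.0]]
side [[588.3, 0.0, 322.0], [0.0, 588.3, 236.0], [0.0, 0.0, 1.0]] [[0.99, -0.108, 0.086, 471.742], [-0.137, -0.7, 0.701, -743.138], [-0.016, -0.706, -0.708, 760.885], [0.0, 0.0, 0.0, 1.0]]
```

View pics/top0.png

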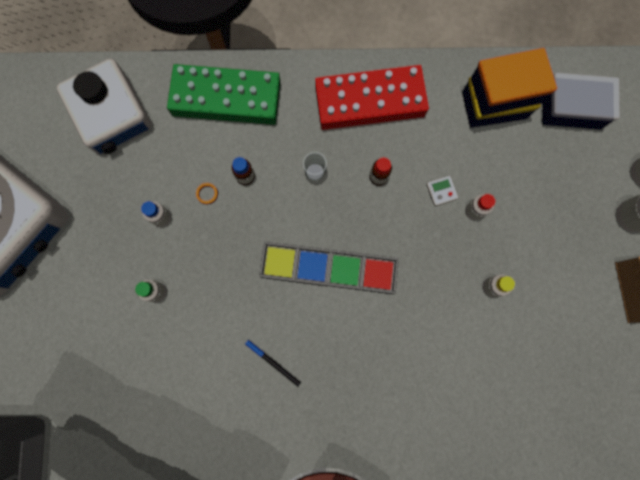

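View pics/side0.png

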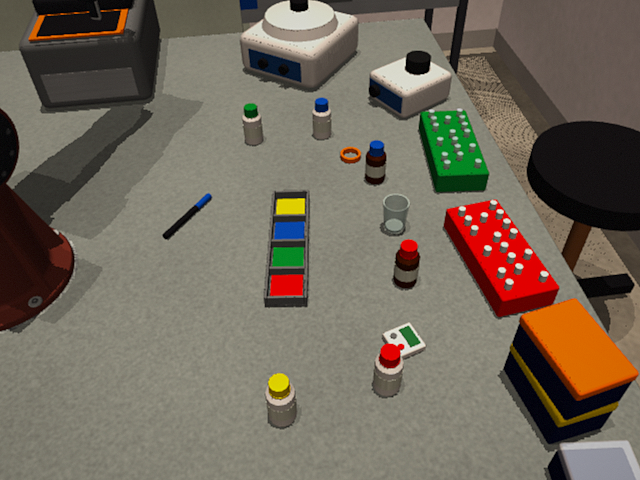

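The top view shows white bottles at green (147,289), blue (152,210), red (485,203) and yellow (503,285). The ambers are at (242,168) and (382,170). The carrier runs (265,245) to (395,290), with bays in the order yellow, blue, green, red. The side view agrees.

```bash
cat > h.py <<'E'
from workcell import status,capture,camera_params,outline_of,order
import numpy as np,cv2
def cloud(n,d):
    c=camera_params(n);K=c["intrinsics"];K=np.array(K);T=np.array(c["extrinsics"])
    v,u=np.mgrid[:480,:640]
    P=np.stack([(u-K[0,2])/K[0,0]*d,(v-K[1,2])/K[1,1]*d,d],-1)
    return P@T[:3,:3].T+T[:3,3]
E
python3 - <<'E'
from h import *
for n in("top","side"):
    p,d=capture(n);W=cloud(n,d)
    for t in["bottle_red","bottle_yellow","bottle_green","bottle_blue","amber_red","amber_blue","pad_red","pad_yellow","pad_green","pad_blue"]:
        for o in outline_of(t,n)[:2]:
            if o["conf"]<.3: continue
            m=o["pixels"]&(d>0);P=W[m];z=P[:,2]
            if "pad" in t: r=np.median(P,0)
            else:
                c=P[z>np.percentile(z,97)-6]; r=np.r_[(c[:,:2].min(0)+c[:,:2].max(0))/2,np.percentile(z,95)]; 
                b=P[(z>15)&(z<55)]
                r=np.r_[r,np.median(c,0)[:2],len(c)]
            print(n,t,round(o["conf"],2),np.array(o["bbox"]).round(),r.round(1))
E
```

```text
top bottle_red 0.68 [465. 195. 494. 221.] [ 615.  -303.4   86.   614.9 -303.3  164. ]
top bottle_red 0.67 [482. 274. 517. 300.] [ 460.9 -328.5   85.3  460.9 -327.7  186. ]
top bottle_yellow 0.62 [479. 275. 516. 299.] [ 460.9 -328.5   85.3  460.9 -327.7  186. ]
top bottle_yellow 0.3 [141. 200. 176. 230.] [608.1 325.5  86.  607.9 325.7 160. ]
top bottle_green 0.97 [139. 280. 168. 301.] [459.  330.1  86.1 459.  329.5 184. ]
top bottle_blue 0.57 [143. 201. 173. 230.] [608.1 325.5  86.1 607.9 325.3 157. ]
top bottle_blue 0.46 [479. 274. 515. 300.] [ 460.9 -328.5   85.3  460.9 -327.7  186. ]
top amber_red 0.95 [369. 158. 394. 184.] [ 688.4 -112.5   85.9  688.6 -113.   163. ]
top amber_blue 0.66 [368. 161. 397. 185.] [ 688.4 -112.5   85.8  688.7 -113.   164. ]
top pad_red 0.74 [363. 259. 392. 291.] [ 489.  -104.7    7.9]
top pad_yellow 0.82 [262. 246. 296. 276.] [515.   88.5   8.1]
top pad_green 0.61 [332. 256. 361. 283.] [497.3 -40.6   8. ]
top pad_blue 0.67 [297. 252. 328. 279.] [506.4  23.6   8. ]
side bottle_red 0.83 [376. 344. 404. 399.] [ 615.2 -307.2   85.6  614.3 -308.8  300. ]
side bottle_yellow 0.86 [264. 373. 296. 429.] [ 461.1 -331.5   85.5  460.7 -333.1  333. ]
side bottle_green 0.8 [242. 105. 264. 148.] [457.2 325.1  84.7 457.7 323.3  98. ]
side bottle_blue 0.75 [311.  98. 329. 140.] [607.3 321.9  84.7 607.1 321.1  96. ]
side amber_red 0.68 [392. 240. 421. 290.] [ 687.6 -116.7   85.3  687.3 -117.9  198. ]
side amber_blue 0.71 [367. 144. 387. 188.] [690.3 153.   85.  690.1 151.2 107. ]
side pad_red 0.72 [274. 270. 303. 298.] [ 489.2 -104.1    8.7]
side pad_yellow 0.76 [277. 198. 308. 216.] [514.3  90.4   8.6]
side pad_green 0.83 [272. 249. 305. 266.] [497.8 -40.9   8.6]
side pad_blue 0.85 [277. 218. 308. 238.] [506.9  26.5   8.8]
```

Request:
{"name": "arm_command", "arguments": {"series": [{"turn": 0.133,"grip": 85},{"turn": 0.133,"grip": 85},{"turn": 0.133,"grip": 85},{"turn": 0.133,"grip": 85},{"turn": 0.133,"grip": 85},{"turn": 0.133,"grip": 85},{"turn": 0.133,"grip": 85},{"turn": 0.133,"grip": 85},{"turn": 0.133,"grip": 85},{"turn": 0.129,"grip": 85}]}}

```text
validation failed for argument at $.se...
```

```bash
cat >> h.py <<'E'
from scipy.spatial.transform import Rotation as Ro
B=dict(red=(615,-305),yellow=(461,-330),green=(458.5,328),blue=(607.8,324))
G=dict(yellow=(514.6,88.9),blue=(506.1,24.5),green=(497.7,-39.9),red=(489.2,-104.3))
def go(*pts):
    s=status.observe();p=np.array(s["eef_pos"]);R=Ro.from_euler("xyz",s["ee_rot"]).as_matrix()
    print("t",s["t"],"at",p.round(1),"rpy",np.round(s["ee_rot"],3),"F",np.round(s["force"],1),"w",s["grip_width"])
    for q in pts: print(q,"->",(R.T@(np.array(q)-p)).round(1)); p=np.array(q)
E
python3 -c "
from h import *
go((*B['green'],160),(*B['green'],28))"
```

```text
t 1.2 at [192.7 488.4 194.9] rpy [ 3.142 -0.     2.766] F [ 0.6 -0.1 -0.1] w 85.28896727688236
(458.5, 328, 160) -> [-306.1  -51.6   34.9]
(458.5, 328, 28) -> [ -0.  -0. 132.]
```

The call was refused, maybe because rows need every field. I'll try it with all five.

Request:
{"name": "arm_command", "arguments": {"series": [{"dx": 0,"dy": 0,"dz": 0,"turn": 0.133,"grip": 85},{"dx": 0,"dy": 0,"dz": 0,"turn": 0.133,"grip": 85},{"dx": 0,"dy": 0,"dz": 0,"turn": 0.133,"grip": 85},{"dx": 0,"dy": 0,"dz": 0,"turn": 0.133,"grip": 85},{"dx": 0,"dy": 0,"dz": 0,"turn": 0.133,"grip": 85},{"dx": 0,"dy": 0,"dz": 0,"turn": 0.133,"grip": 85},{"dx": 0,"dy": 0,"dz": 0,"turn": 0.133,"grip": 85},{"dx": 0,"dy": 0,"dz": 0,"turn": 0.133,"grip": 85},{"dx": 0,"dy": 0,"dz": 0,"turn": 0.133,"grip": 85},{"dx": 0,"dy": 0,"dz": 0,"turn": 0.129,"grip": 85}]}}

```text
t: 2.2
eef_pos: [192.7, 488.4, 194.9]
ee_rot: [-3.142, 0.0, 1.434]
force: [-0.0, 0.7, -0.3]
grip_width: 85.1
```

```bash
python3 -c "
from h import *
go((*B['green'],160),(*B['green'],28))"
```

```text
t 2.2 at [192.7 488.4 194.9] rpy [-3.142  0.     1.434] F [-0.   0.7 -0.3] w 85.12213701283943
(458.5, 328, 160) -> [-122.7  285.2   34.9]
(458.5, 328, 28) -> [  0.   0. 132.]
```

Request:
{"name": "arm_command", "arguments": {"series": [{"dx": -15.3,"dy": 35.6,"dz": 4,"turn": 0,"grip": 85},{"dx": -15.3,"dy": 35.6,"dz": 4,"turn": 0,"grip": 85},{"dx": -15.3,"dy": 35.6,"dz": 4,"turn": 0,"grip": 85},{"dx": -15.3,"dy": 35.6,"dz": 4,"turn": 0,"grip": 85},{"dx": -15.3,"dy": 35.6,"dz": 4,"turn": 0,"grip": 85},{"dx": -15.3,"dy": 35.6,"dz": 4,"turn": 0,"grip": 85},{"dx": -15.3,"dy": 35.6,"dz": 4,"turn": 0,"grip": 85},{"dx": -15.3,"dy": 35.6,"dz": 4,"turn": 0,"grip": 85},{"dx": 0,"dy": 0,"dz": 0,"turn": 0,"grip": 85}]}}

```text
t: 3.1
eef_pos: [462.6, 327.3, 162.1]
ee_rot: [3.141, 0.001, 1.436]
force: [-1.4, 0.6, 0.0]
grip_width: 85.3
```

```bash
python3 - <<'E'
from h import *
go((*B['green'],160),(*B['green'],28))
p,d=capture("side");cv2.imwrite("pics/a.png",cv2.resize(p[20:260,80:400,::-1],None,fx=2,fy=2))
E
```

```text
t 3.1 at [462.6 327.3 162.1] rpy [3.141e+00 1.000e-03 1.436e+00] F [-1.4  0.6  0. ] w 85.27055306957061
(458.5, 328, 160) -> [ 0.1 -4.1  2.1]
(458.5, 328, 28) -> [ 1.00e-01 -1.00e-01  1.32e+02]
```

View pics/a.png

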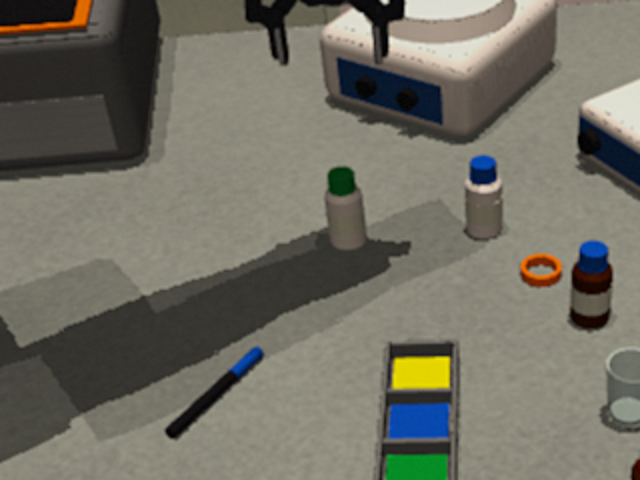

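The fingers straddle the green bottle's line of approach (bottle at crop pixel 345,205). I'll check where the arm settled.

```bash
python3 -c "
from h import *
go((*B['green'],28))"
```

```text
t 3.15 at [460.6 328.4 162.3] rpy [-3.141  0.     1.437] F [-0.3  0.6  0.2] w 84.95523503749378
(458.5, 328, 28) -> [ -0.6  -2.  134.3]
```

Settling onto the commanded point. Now descend and grip.

Request:
{"name": "arm_command", "arguments": {"series": [{"dx": 0,"dy": 0,"dz": 25,"turn": 0,"grip": 85},{"dx": 0,"dy": 0,"dz": 25,"turn": 0,"grip": 85},{"dx": 0,"dy": 0,"dz": 25,"turn": 0,"grip": 85},{"dx": 0,"dy": 0,"dz": 25,"turn": 0,"grip": 85},{"dx": 0,"dy": 0,"dz": 18,"turn": 0,"grip": 85},{"dx": 0,"dy": 0,"dz": 11,"turn": 0,"grip": 85},{"dx": 0,"dy": 0,"dz": 5,"turn": 0,"grip": 85},{"dx": 0,"dy": 0,"dz": 0,"turn": 0,"grip": 70},{"dx": 0,"dy": 0,"dz": 0,"turn": 0,"grip": 55}]}}

```text
t: 4.05
eef_pos: [459.5, 330.3, 29.7]
ee_rot: [3.141, -0.001, 1.44]
force: [-0.5, -0.4, 0.9]
grip_width: 58.4
```

Request:
{"name": "arm_command", "arguments": {"series": [{"dx": 0,"dy": 0,"dz": 0,"turn": 0,"grip": 45},{"dx": 0,"dy": 0,"dz": 0,"turn": 0,"grip": 35},{"dx": 0,"dy": 0,"dz": 0,"turn": 0,"grip": 35},{"dx": 0,"dy": 0,"dz": 0,"turn": 0,"grip": 35},{"dx": 0,"dy": 0,"dz": 0,"turn": 0,"grip": 35},{"dx": 0,"dy": 0,"dz": 0,"turn": 0,"grip": 35}]}}

```text
t: 4.65
eef_pos: [459.1, 329.8, 28.9]
ee_rot: [-3.142, 0.0, 1.44]
force: [0.4, 0.3, 0.4]
grip_width: 35.1
```

```bash
python3 - <<'E'
from h import *
p,d=capture("side");cv2.imwrite("pics/b.png",cv2.resize(p[20:180,160:360,::-1],None,fx=3,fy=3))
g=G['green']
go((458.5,328,160),(*g,160),(*g,38))
E
```

```text
t 4.7 at [459.  329.8  28.9] rpy [-3.142  0.     1.44 ] F [-0.4 -0.1 -0.3] w 35.06240188033061
(458.5, 328, 160) -> [  -1.8   -0.3 -131.1]
(497.7, -39.9, 160) -> [-359.6   86.9    0. ]
(497.7, -39.9, 38) -> [  0.   0. 122.]
```

View pics/b.png

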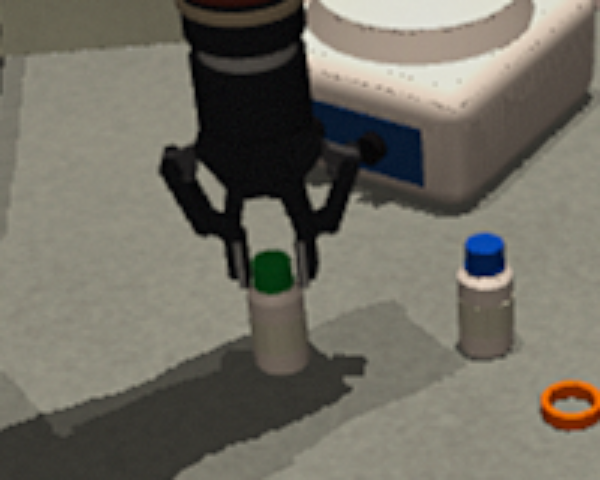

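The grip stopped at the commanded 35 mm, which is narrower than the 40 mm body. The fingertips show near the cap, at crop pixel (272,280), rather than mid-body. I'll check the projection before moving.

```bash
python3 - <<'E'
from h import *
for n in("side","top"):
    c=camera_params(n);K=np.array(c["intrinsics"]);T=np.linalg.inv(np.array(c["extrinsics"]))
    for q in [(459,330,29),(459,330,48),(458.5,328,0),(458.5,328,85)]:
        x=K@(T@np.r_[q,1])[:3];x=x[:2]/x[2];print(n,q,x.round(1),((x-[160,20])*3).round() if n=="side" else "")
p,d=capture("side");W=cloud("side",d)
# points in the finger area of crop
for u,v in[(237,275),(308,275),(303,255),(237,250),(270,290),(270,350),(272,265)]:
    print(u,v,W[20+v//3,160+u//3].round(1))
p,d=capture("top");cv2.imwrite("pics/c.png",cv2.resize(p[220:360,80:240,::-1],None,fx=4,fy=4));W=cloud("top",d)
E
```

```text
side (459, 330, 29) [253.4 128.2] [280. 325.]
side (459, 330, 48) [252.5 120.7] [277. 302.]
side (458.5, 328, 0) [254.5 139.8] [283. 359.]
side (458.5, 328, 85) [250.5 106.3] [272. 259.]
top (459, 330, 29) [151.9 291.2] 
top (459, 330, 48) [148.7 290.4] 
top (458.5, 328, 0) [157.5 292.5] 
top (458.5, 328, 85) [143.2 289.2] 
237 275 [433.7 321.2  80.6]
308 275 [481.1 313.2  80.7]
303 255 [480.4 316.8  93. ]
237 250 [436.  319.5 100.6]
270 290 [455.2 313.6  71. ]
270 350 [450.2 309.4  24. ]
272 265 [457.  324.8  83.1]
```

View pics/c.png

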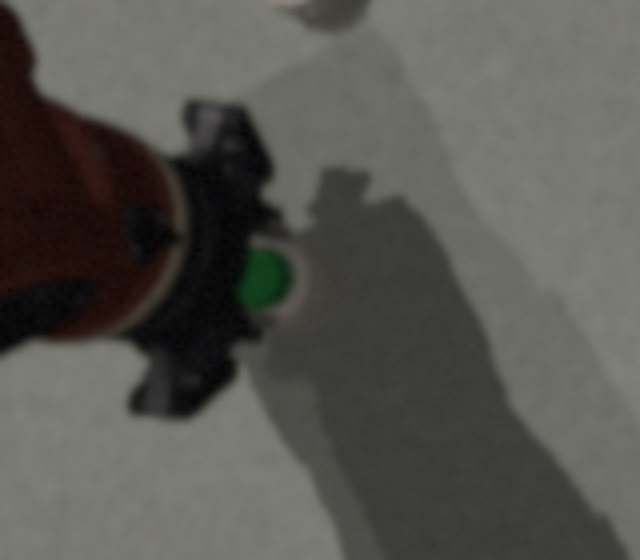

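```bash
python3 - <<'E'
from h import *
p,d=capture("side");W=cloud("side",d)
dark=p.max(2)<70
for lo,hi in((425,443),(473,495)):
    m=(W[...,0]>lo)&(W[...,0]<hi)&(W[...,1]>295)&(W[...,1]<360)&(W[...,2]>8)&(W[...,2]<140)&(d>0)
    P=W[m];i=np.argsort(P[:,2]);P=P[i];D=p[m][i]
    print(len(P));print(np.c_[P[:60:4].round(0),D[:60:4]])
E
```

```text
270
[[439. 325.   9.  82.  75.  67.]
 [441. 321.  14.  93.  84.  74.]
 [442. 316.  20.  91.  86.  71.]
 [440. 318.  24.  87.  80.  66.]
 [440. 315.  29.  87.  80.  67.]
 [443. 313.  33.  91.  86.  73.]
 [439. 319.  37.  74.  67.  55.]
 [442. 317.  42.  94.  87.  74.]
 [438. 326.  45.  97.  91.  79.]
 [443. 312.  51.  93.  83.  76.]
 [441. 318.  55.  88.  78.  72.]
 [440. 326.  60. 103.  91.  82.]
 [442. 321.  62. 115. 101.  92.]
 [443. 324.  65.  99.  90.  80.]
 [441. 324.  68.  63.  56.  51.]]
301
[[475. 322.  10.  74.  66.  59.]
 [473. 313.  14.  83.  75.  66.]
 [476. 319.  19.  62.  58.  49.]
 [474. 316.  25.  76.  70.  58.]
 [477. 323.  27.  88.  85.  75.]
 [475. 318.  34.  65.  61.  50.]
 [478. 323.  37. 124. 122. 108.]
 [473. 317.  39.  77.  71.  60.]
 [474. 316.  42.  79.  72.  61.]
 [477. 325.  46. 110. 109.  96.]
 [475. 318.  51.  74.  65.  58.]
 [478. 325.  56. 125. 121. 108.]
 [473. 317.  59.  88.  80.  71.]
 [474. 332.  62.  58.  48.  46.]
 [482. 318.  68. 128. 125. 111.]]
```

The depth puts the fingertips at z≈67 and the body bottom at ≈145, so the gripper stands about 38 mm higher than the reported z; x and y agree. The fingers closed around the cap without touching. I'll open, descend about 35 mm and close again, trusting the images for height.

Request:
{"name": "arm_command", "arguments": {"series": [{"dx": 0,"dy": 0,"dz": 0,"turn": 0,"grip": 60},{"dx": 0,"dy": 0,"dz": 0,"turn": 0,"grip": 70},{"dx": 0,"dy": 0,"dz": 0,"turn": 0,"grip": 70},{"dx": 0,"dy": 0,"dz": 8,"turn": 0,"grip": 70},{"dx": 0,"dy": 0,"dz": 10,"turn": 0,"grip": 70},{"dx": 0,"dy": 0,"dz": 10,"turn": 0,"grip": 70},{"dx": 0,"dy": 0,"dz": 7,"turn": 0,"grip": 70},{"dx": 0,"dy": 0,"dz": 0,"turn": 0,"grip": 70}]}}

```text
t: 5.65
eef_pos: [458.0, 329.3, -7.6]
ee_rot: [-3.14, 0.001, 1.44]
force: [-1.1, 0.0, 0.5]
grip_width: 70.1
```

```bash
python3 - <<'E'
from h import *
go()
p,d=capture("side");W=cloud("side",d);cv2.imwrite("pics/d.png",cv2.resize(p[20:180,160:360,::-1],None,fx=3,fy=3))
for lo,hi in((405,432),(485,512)):
    m=(W[...,0]>lo)&(W[...,0]<hi)&(W[...,1]>295)&(W[...,1]<360)&(W[...,2]>8)&(W[...,2]<140)&(d>0)
    print(np.percentile(W[m],[1,5],axis=0).round(0))
E
```

```text
t 5.65 at [458.  329.3  -7.6] rpy [-3.14e+00  1.00e-03  1.44e+00] F [-1.1  0.   0.5] w 70.14197696438717
[[405. 312.  40.]
 [407. 314.  47.]]
[[485. 305.  42.]
 [487. 307.  47.]]
```

View pics/d.png

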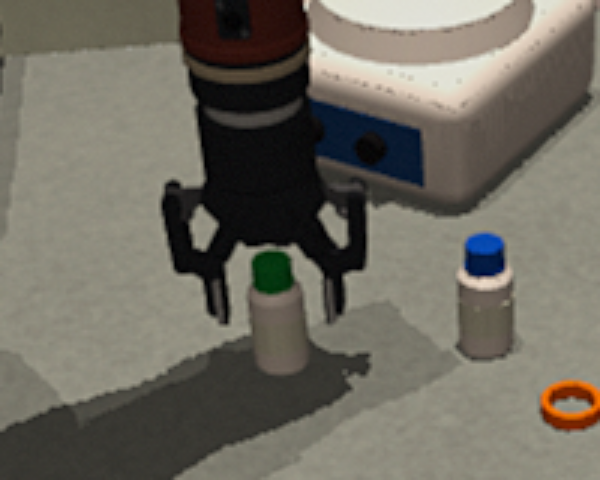

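The open fingertips now flank the mid-body at crop (218,320) and (335,320), z≈40, with the body bottom clear of the cap. Now close.

Request:
{"name": "arm_command", "arguments": {"series": [{"dx": 0,"dy": 0,"dz": 0,"turn": 0,"grip": 55},{"dx": 0,"dy": 0,"dz": 0,"turn": 0,"grip": 45},{"dx": 0,"dy": 0,"dz": 0,"turn": 0,"grip": 30},{"dx": 0,"dy": 0,"dz": 0,"turn": 0,"grip": 30},{"dx": 0,"dy": 0,"dz": 0,"turn": 0,"grip": 30}]}}

```text
t: 6.2
eef_pos: [459.5, 330.1, -5.4]
ee_rot: [3.141, -0.001, 1.44]
force: [-0.8, -0.5, 6.7]
grip_width: 38.2
```

Request:
{"name": "arm_command", "arguments": {"series": [{"dx": 0,"dy": 0,"dz": -5,"turn": 0,"grip": 30},{"dx": 0,"dy": 0,"dz": -10,"turn": 0,"grip": 30},{"dx": 0,"dy": 0,"dz": -20,"turn": 0,"grip": 30},{"dx": 0,"dy": 0,"dz": -25,"turn": 0,"grip": 30},{"dx": 0,"dy": 0,"dz": -25,"turn": 0,"grip": 30},{"dx": 0,"dy": 0,"dz": -25,"turn": 0,"grip": 30},{"dx": 0,"dy": 0,"dz": -15,"turn": 0,"grip": 30},{"dx": 0,"dy": 0,"dz": -5,"turn": 0,"grip": 30},{"dx": 0,"dy": 0,"dz": 0,"turn": 0,"grip": 30}]}}

```text
t: 7.1
eef_pos: [459.4, 330.0, 124.7]
ee_rot: [3.141, -0.001, 1.44]
force: [0.9, 0.1, -0.9]
grip_width: 38.8
```

```bash
python3 - <<'E'
from h import *
p,d=capture("side");cv2.imwrite("pics/e.png",p[0:300,100:400,::-1].repeat(2,0).repeat(2,1))
g=G['green']
z=status.observe()['eef_pos'][2]
go((*g,z))
E
```

```text
t 7.15 at [458.9 329.7 123.8] rpy [-3.142  0.     1.44 ] F [ 0.  -0.5 -1.4] w 38.37286878581218
(497.7, -39.9, np.float64(123.76879187396713)) -> [-361.4   86.8    0. ]
```

View pics/e.png

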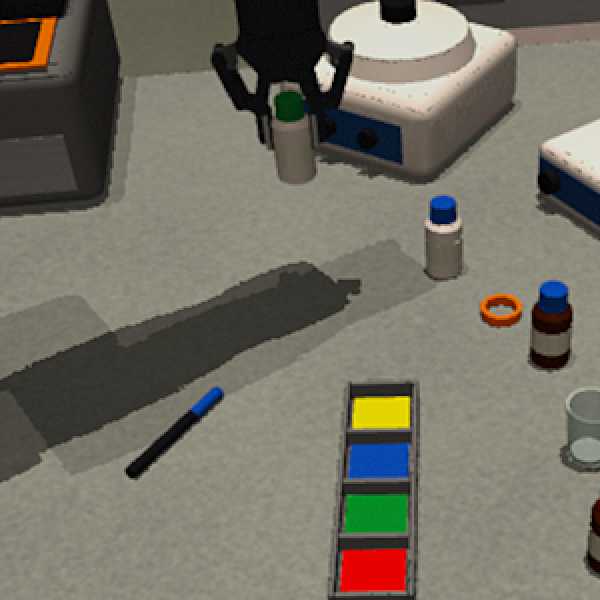

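The bottle is held upright about 130 mm up (crop 293,140). Moving to the green bay.

Request:
{"name": "arm_command", "arguments": {"series": [{"dx": -15,"dy": 3.6,"dz": 0,"turn": 0,"grip": 30},{"dx": -35,"dy": 8.4,"dz": 0,"turn": 0,"grip": 30},{"dx": -45,"dy": 10.8,"dz": 0,"turn": 0,"grip": 30},{"dx": -45,"dy": 10.8,"dz": 0,"turn": 0,"grip": 30},{"dx": -45,"dy": 10.8,"dz": 0,"turn": 0,"grip": 30},{"dx": -45,"dy": 10.8,"dz": 0,"turn": 0,"grip": 30},{"dx": -45,"dy": 10.8,"dz": 0,"turn": 0,"grip": 30},{"dx": -45,"dy": 10.8,"dz": 0,"turn": 0,"grip": 30},{"dx": -30,"dy": 7.2,"dz": 0,"turn": 0,"grip": 30},{"dx": -11.4,"dy": 2.8,"dz": 0,"turn": 0,"grip": 30}]}}

```text
t: 8.15
eef_pos: [497.0, -43.1, 123.0]
ee_rot: [-3.14, 0.001, 1.436]
force: [0.7, -0.3, -0.8]
grip_width: 38.4
```

Request:
{"name": "arm_command", "arguments": {"series": [{"dx": 0,"dy": 0,"dz": 0,"turn": 0,"grip": 30},{"dx": 0,"dy": 0,"dz": 15,"turn": 0,"grip": 30},{"dx": 0,"dy": 0,"dz": 20,"turn": 0,"grip": 30},{"dx": 0,"dy": 0,"dz": 20,"turn": 0,"grip": 30},{"dx": 0,"dy": 0,"dz": 15,"turn": 0,"grip": 30},{"dx": 0,"dy": 0,"dz": 5,"turn": 0,"grip": 30},{"dx": 0,"dy": 0,"dz": 0,"turn": 0,"grip": 30}]}}

```text
t: 8.85
eef_pos: [496.9, -38.7, 48.3]
ee_rot: [-3.14, -0.0, 1.441]
force: [0.1, 0.1, -1.2]
grip_width: 38.4
```

```bash
python3 - <<'E'
from h import *
p,d=capture("side");W=cloud("side",d);cv2.imwrite("pics/f.png",p[60:360,100:400,::-1].repeat(2,0).repeat(2,1))
g=G['green'];go((*g,4))
white=(p.min(2)>90)|((p[...,1]>p[...,0]*1.5)&(p[...,1]>50))
m=(abs(W[...,0]-g[0])<28)&(abs(W[...,1]-g[1])<28)&(W[...,2]>30)&(W[...,2]<140)&white
print(np.percentile(W[m],[1,50,99],axis=0).round(1))
E
```

```text
t 8.9 at [497.7 -39.1  49. ] rpy [-3.141 -0.     1.441] F [ 0.5 -0.1 -0.9] w 38.65567217975433
(497.7, -39.9, 4) -> [-0.8  0.2 45. ]
[[480.  -62.5  58.3]
 [495.4 -54.2 116.6]
 [519.3 -29.4 139.7]]
```

View pics/f.png

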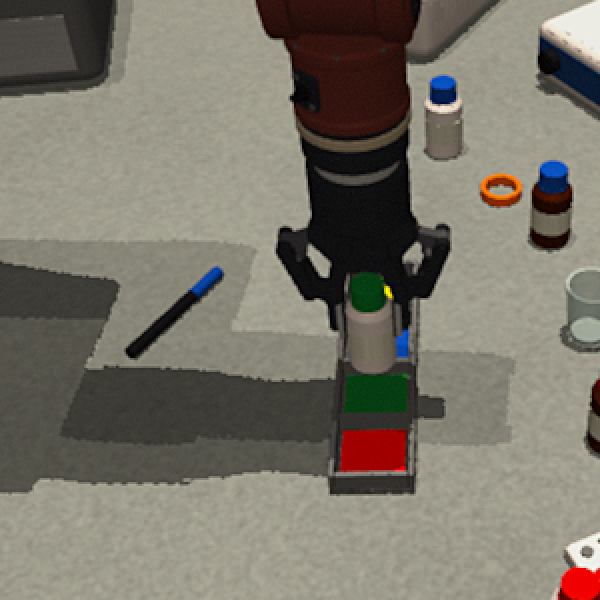

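The bottle hangs upright, centred over the green bay. Lower it gently.

Request:
{"name": "arm_command", "arguments": {"series": [{"dx": 0,"dy": 0,"dz": 12,"turn": 0,"grip": 30},{"dx": 0,"dy": 0,"dz": 12,"turn": 0,"grip": 30},{"dx": 0,"dy": 0,"dz": 10,"turn": 0,"grip": 30},{"dx": 0,"dy": 0,"dz": 6,"turn": 0,"grip": 30},{"dx": 0,"dy": 0,"dz": 3,"turn": 0,"grip": 30},{"dx": 0,"dy": 0,"dz": 2,"turn": 0,"grip": 30},{"dx": 0,"dy": 0,"dz": 0,"turn": 0,"grip": 30}]}}

```text
t: 9.6
eef_pos: [498.0, -39.9, 3.9]
ee_rot: [3.142, 0.0, 1.44]
force: [-0.2, 0.3, -1.5]
grip_width: 38.4
```

Request:
{"name": "arm_command", "arguments": {"series": [{"dx": 0,"dy": 0,"dz": 1,"turn": 0,"grip": 30},{"dx": 0,"dy": 0,"dz": 0,"turn": 0,"grip": 30}]}}

```text
t: 9.8
eef_pos: [498.2, -39.9, 3.6]
ee_rot: [3.141, 0.0, 1.44]
force: [-2.3, 0.4, 6.6]
grip_width: 38.4
```

Contact at 6.6 N. Release slowly, rise and go to the blue bottle.

Request:
{"name": "arm_command", "arguments": {"series": [{"dx": 0,"dy": 0,"dz": 0,"turn": 0,"grip": 45},{"dx": 0,"dy": 0,"dz": 0,"turn": 0,"grip": 58},{"dx": 0,"dy": 0,"dz": 0,"turn": 0,"grip": 70},{"dx": 0,"dy": 0,"dz": 0,"turn": 0,"grip": 70},{"dx": 0,"dy": 0,"dz": -10,"turn": 0,"grip": 70},{"dx": 0,"dy": 0,"dz": -30,"turn": 0,"grip": 70},{"dx": 0,"dy": 0,"dz": -40,"turn": 0,"grip": 70},{"dx": 0,"dy": 0,"dz": -40,"turn": 0,"grip": 70}]}}

```text
t: 10.6
eef_pos: [497.4, -39.7, 124.8]
ee_rot: [-3.141, -0.0, 1.44]
force: [1.0, -0.8, -0.3]
grip_width: 70.0
```

Request:
{"name": "arm_command", "arguments": {"series": [{"dx": 15,"dy": 2.5,"dz": 0,"turn": 0,"grip": 70},{"dx": 40,"dy": 6.6,"dz": 0,"turn": 0,"grip": 70},{"dx": 45,"dy": 7.4,"dz": 0,"turn": 0,"grip": 70},{"dx": 45,"dy": 7.4,"dz": 0,"turn": 0,"grip": 70},{"dx": 45,"dy": 7.4,"dz": 0,"turn": 0,"grip": 70},{"dx": 45,"dy": 7.4,"dz": 0,"turn": 0,"grip": 70},{"dx": 45,"dy": 7.4,"dz": 0,"turn": 0,"grip": 70},{"dx": 45,"dy": 7.4,"dz": 0,"turn": 0,"grip": 70},{"dx": 35,"dy": 5.8,"dz": 0,"turn": 0,"grip": 70},{"dx": 14.9,"dy": 2.5,"dz": 0,"turn": 0,"grip": 70}]}}

```text
t: 11.6
eef_pos: [608.3, 327.1, 123.2]
ee_rot: [3.141, -0.001, 1.442]
force: [-0.1, -0.1, -0.2]
grip_width: 69.8
```

Request:
{"name": "arm_command", "arguments": {"series": [{"dx": 0,"dy": 0,"dz": 0,"turn": 0,"grip": 70}]}}

```text
t: 11.7
eef_pos: [608.1, 325.9, 123.0]
ee_rot: [3.141, -0.0, 1.442]
force: [-0.4, -0.1, -0.3]
grip_width: 70.0
```

```bash
python3 - <<'E'
from h import *
p,d=capture("side");W=cloud("side",d);cv2.imwrite("pics/g.png",p[0:300,140:440,::-1].repeat(2,0).repeat(2,1))
go((*B['blue'],-6))
E
```

```text
t 11.75 at [607.8 324.4 123. ] rpy [-3.141  0.     1.441] F [0.5 0.5 0.3] w 70.06192479672052
(607.8, 324, -6) -> [ -0.4   0.  129. ]
```

View pics/g.png

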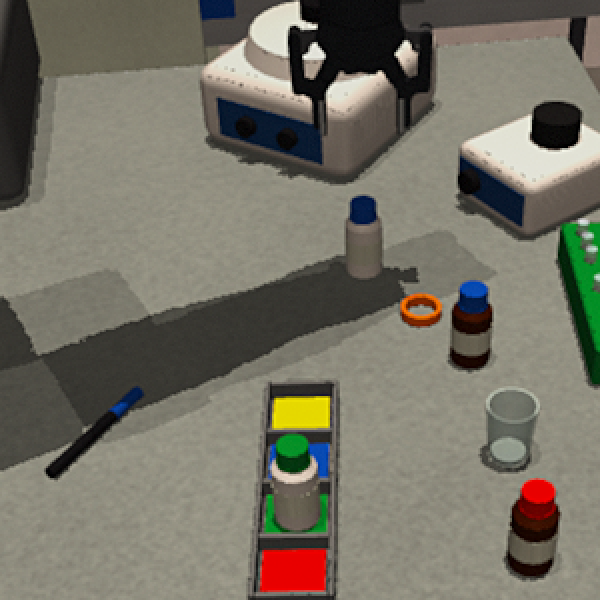

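Green stands upright in its bay, and the gripper is centred over blue (crop 363,237). Descend and grip.

Request:
{"name": "arm_command", "arguments": {"series": [{"dx": 0,"dy": 0,"dz": 20,"turn": 0,"grip": 70},{"dx": 0,"dy": 0,"dz": 25,"turn": 0,"grip": 70},{"dx": 0,"dy": 0,"dz": 25,"turn": 0,"grip": 70},{"dx": 0,"dy": 0,"dz": 25,"turn": 0,"grip": 70},{"dx": 0,"dy": 0,"dz": 18,"turn": 0,"grip": 70},{"dx": 0,"dy": 0,"dz": 11,"turn": 0,"grip": 70},{"dx": 0,"dy": 0,"dz": 5,"turn": 0,"grip": 70},{"dx": 0,"dy": 0,"dz": 0,"turn": 0,"grip": 70}]}}

```text
t: 12.55
eef_pos: [608.1, 323.2, -5.9]
ee_rot: [-3.141, 0.0, 1.439]
force: [-0.7, -0.2, -0.1]
grip_width: 70.1
```

Request:
{"name": "arm_command", "arguments": {"series": [{"dx": 0,"dy": 0,"dz": 0,"turn": 0,"grip": 55},{"dx": 0,"dy": 0,"dz": 0,"turn": 0,"grip": 45},{"dx": 0,"dy": 0,"dz": 0,"turn": 0,"grip": 30},{"dx": 0,"dy": 0,"dz": 0,"turn": 0,"grip": 30},{"dx": 0,"dy": 0,"dz": 0,"turn": 0,"grip": 30}]}}

```text
t: 13.05
eef_pos: [609.0, 324.2, -4.8]
ee_rot: [3.14, -0.001, 1.44]
force: [-1.1, -0.3, 6.1]
grip_width: 38.5
```

Request:
{"name": "arm_command", "arguments": {"series": [{"dx": 0,"dy": 0,"dz": -5,"turn": 0,"grip": 30},{"dx": 0,"dy": 0,"dz": -10,"turn": 0,"grip": 30},{"dx": 0,"dy": 0,"dz": -20,"turn": 0,"grip": 30},{"dx": 0,"dy": 0,"dz": -25,"turn": 0,"grip": 30},{"dx": 0,"dy": 0,"dz": -25,"turn": 0,"grip": 30},{"dx": 0,"dy": 0,"dz": -25,"turn": 0,"grip": 30},{"dx": 0,"dy": 0,"dz": -15,"turn": 0,"grip": 30},{"dx": 0,"dy": 0,"dz": -5,"turn": 0,"grip": 30},{"dx": 0,"dy": 0,"dz": 0,"turn": 0,"grip": 30}]}}

```text
t: 13.95
eef_pos: [608.5, 323.9, 124.7]
ee_rot: [3.14, -0.001, 1.44]
force: [0.1, 0.3, -1.6]
grip_width: 38.5
```

Request:
{"name": "arm_command", "arguments": {"series": [{"dx": -15,"dy": -3,"dz": 0,"turn": 0,"grip": 30},{"dx": -30,"dy": -6,"dz": 0,"turn": 0,"grip": 30},{"dx": -40,"dy": -8,"dz": 0,"turn": 0,"grip": 30},{"dx": -40,"dy": -8,"dz": 0,"turn": 0,"grip": 30},{"dx": -40,"dy": -8,"dz": 0,"turn": 0,"grip": 30},{"dx": -40,"dy": -8,"dz": 0,"turn": 0,"grip": 30},{"dx": -40,"dy": -8,"dz": 0,"turn": 0,"grip": 30},{"dx": -35,"dy": -7,"dz": 0,"turn": 0,"grip": 30},{"dx": -20,"dy": -4,"dz": 0,"turn": 0,"grip": 30},{"dx": -10,"dy": -1.9,"dz": 0,"turn": 0,"grip": 30}]}}

```text
t: 14.95
eef_pos: [504.9, 23.1, 123.1]
ee_rot: [-3.14, 0.0, 1.438]
force: [1.0, 0.2, -1.6]
grip_width: 38.3
```

Request:
{"name": "arm_command", "arguments": {"series": [{"dx": 0,"dy": 0,"dz": 0,"turn": 0,"grip": 30},{"dx": 0,"dy": 0,"dz": 15,"turn": 0,"grip": 30},{"dx": 0,"dy": 0,"dz": 20,"turn": 0,"grip": 30},{"dx": 0,"dy": 0,"dz": 20,"turn": 0,"grip": 30},{"dx": 0,"dy": 0,"dz": 15,"turn": 0,"grip": 30},{"dx": 0,"dy": 0,"dz": 5,"turn": 0,"grip": 30},{"dx": 0,"dy": 0,"dz": 0,"turn": 0,"grip": 30}]}}

```text
t: 15.65
eef_pos: [505.9, 25.4, 48.2]
ee_rot: [-3.14, -0.0, 1.441]
force: [-0.2, -0.1, -0.9]
grip_width: 38.6
```

```bash
python3 - <<'E'
from h import *
p,d=capture("side");cv2.imwrite("pics/i.png",p[60:360,140:440,::-1].repeat(2,0).repeat(2,1))
go((*G['blue'],4))
E
```

```text
t 15.7 at [506.4  25.2  48.9] rpy [-3.141 -0.     1.441] F [ 1.3  0.1 -1.1] w 38.15745389629443
(506.1, 24.5, 4) -> [-0.8 -0.2 44.9]
```

View pics/i.png

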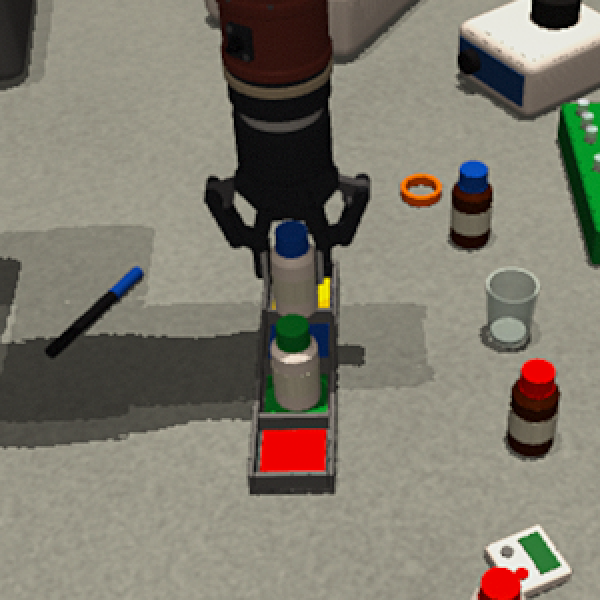

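Blue is upright above its bay, and green is standing clear in front. Lower and release.

Request:
{"name": "arm_command", "arguments": {"series": [{"dx": 0,"dy": 0,"dz": 12,"turn": 0,"grip": 30},{"dx": 0,"dy": 0,"dz": 12,"turn": 0,"grip": 30},{"dx": 0,"dy": 0,"dz": 10,"turn": 0,"grip": 30},{"dx": 0,"dy": 0,"dz": 6,"turn": 0,"grip": 30},{"dx": 0,"dy": 0,"dz": 3,"turn": 0,"grip": 30},{"dx": 0,"dy": 0,"dz": 2,"turn": 0,"grip": 30},{"dx": 0,"dy": 0,"dz": 0,"turn": 0,"grip": 30},{"dx": 0,"dy": 0,"dz": 1,"turn": 0,"grip": 30},{"dx": 0,"dy": 0,"dz": 0,"turn": 0,"grip": 30}]}}

```text
t: 16.6
eef_pos: [506.5, 24.5, 4.1]
ee_rot: [3.141, 0.0, 1.44]
force: [-6.4, 1.0, 16.0]
grip_width: 38.5
```

Request:
{"name": "arm_command", "arguments": {"series": [{"dx": 0,"dy": 0,"dz": 0,"turn": 0,"grip": 45},{"dx": 0,"dy": 0,"dz": 0,"turn": 0,"grip": 58},{"dx": 0,"dy": 0,"dz": 0,"turn": 0,"grip": 70},{"dx": 0,"dy": 0,"dz": 0,"turn": 0,"grip": 70},{"dx": 0,"dy": 0,"dz": -10,"turn": 0,"grip": 70},{"dx": 0,"dy": 0,"dz": -30,"turn": 0,"grip": 70},{"dx": 0,"dy": 0,"dz": -40,"turn": 0,"grip": 70},{"dx": 0,"dy": 0,"dz": -40,"turn": 0,"grip": 70},{"dx": 0,"dy": 0,"dz": 0,"turn": 0,"grip": 70}]}}

```text
t: 17.5
eef_pos: [509.8, 24.3, 128.5]
ee_rot: [3.133, -0.0, 1.44]
force: [1.1, 0.0, -0.8]
grip_width: 69.8
```

Request:
{"name": "arm_command", "arguments": {"series": [{"dx": -15,"dy": 0,"dz": 0,"turn": 0,"grip": 70},{"dx": -35,"dy": 0,"dz": 0,"turn": 0,"grip": 70},{"dx": -45,"dy": 0,"dz": 0,"turn": 0,"grip": 70},{"dx": -45,"dy": 0,"dz": 0,"turn": 0,"grip": 70},{"dx": -45,"dy": 0,"dz": 0,"turn": 0,"grip": 70},{"dx": -45,"dy": 0,"dz": 0,"turn": 0,"grip": 70},{"dx": -45,"dy": 0,"dz": 0,"turn": 0,"grip": 70},{"dx": -45,"dy": 0,"dz": 0,"turn": 0,"grip": 70},{"dx": -25,"dy": 0.7,"dz": 0,"turn": 0,"grip": 70},{"dx": -12.2,"dy": 0.7,"dz": 0,"turn": 0,"grip": 70}]}}

```text
t: 18.5
eef_pos: [459.3, -332.2, 121.9]
ee_rot: [-3.14, -0.0, 1.437]
force: [0.3, 0.7, 0.1]
grip_width: 70.0
```

Request:
{"name": "arm_command", "arguments": {"series": [{"dx": 0,"dy": 0,"dz": 0,"turn": 0,"grip": 70},{"dx": 0,"dy": 0,"dz": 0,"turn": 0,"grip": 70}]}}

```text
t: 18.7
eef_pos: [460.6, -328.6, 122.4]
ee_rot: [-3.14, -0.001, 1.44]
force: [0.5, -0.3, 0.8]
grip_width: 70.0
```

```bash
python3 - <<'E'
from h import *
p,d=capture("side");cv2.imwrite("pics/j.png",p[100:480,200:500,::-1].repeat(1,0))
go((*B['yellow'],-6))
E
```

```text
t 18.75 at [ 460.8 -328.3  122.6] rpy [-3.141e+00 -1.000e-03  1.441e+00] F [0.7 0.4 0.3] w 70.07471128320464
(461, -330, -6) -> [ -1.8   0.5 128.6]
```

View pics/j.png

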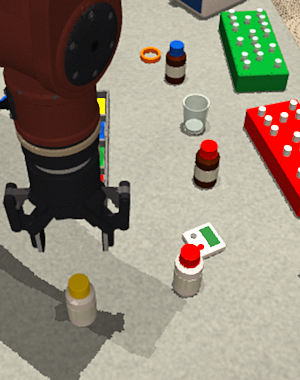

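The gripper is above yellow (crop 80,300), with red clear to the right. Descend and grip.

Request:
{"name": "arm_command", "arguments": {"series": [{"dx": 0,"dy": 0,"dz": 20,"turn": 0,"grip": 70},{"dx": 0,"dy": 0,"dz": 25,"turn": 0,"grip": 70},{"dx": 0,"dy": 0,"dz": 25,"turn": 0,"grip": 70},{"dx": 0,"dy": 0,"dz": 25,"turn": 0,"grip": 70},{"dx": 0,"dy": 0,"dz": 18,"turn": 0,"grip": 70},{"dx": 0,"dy": 0,"dz": 11,"turn": 0,"grip": 70},{"dx": 0,"dy": 0,"dz": 5,"turn": 0,"grip": 70},{"dx": 0,"dy": 0,"dz": 0,"turn": 0,"grip": 70}]}}

```text
t: 19.55
eef_pos: [461.1, -329.1, -6.2]
ee_rot: [-3.141, -0.0, 1.441]
force: [-0.7, -0.6, -0.2]
grip_width: 70.1
```

Request:
{"name": "arm_command", "arguments": {"series": [{"dx": 0,"dy": 0,"dz": 0,"turn": 0,"grip": 55},{"dx": 0,"dy": 0,"dz": 0,"turn": 0,"grip": 45},{"dx": 0,"dy": 0,"dz": 0,"turn": 0,"grip": 30},{"dx": 0,"dy": 0,"dz": 0,"turn": 0,"grip": 30},{"dx": 0,"dy": 0,"dz": 0,"turn": 0,"grip": 30}]}}

```text
t: 20.05
eef_pos: [461.5, -330.3, -5.0]
ee_rot: [3.14, 0.001, 1.44]
force: [-0.8, 1.1, 6.2]
grip_width: 38.4
```

```bash
python3 - <<'E'
from h import *
go((461,-330,170),(*G['yellow'],170),(*G['yellow'],4))
E
```

```text
t 20.05 at [ 461.5 -330.3   -5. ] rpy [3.14e+00 1.00e-03 1.44e+00] F [-0.8  1.1  6.2] w 38.35763440217786
(461, -330, 170) -> [ 1.00e-01 -3.00e-01 -1.75e+02]
(514.6, 88.9, 170) -> [ 4.223e+02 -1.600e+00 -3.000e-01]
(514.6, 88.9, 4) -> [ 1.00e-01 -2.00e-01  1.66e+02]
```

Request:
{"name": "arm_command", "arguments": {"series": [{"dx": 0,"dy": 0,"dz": -5,"turn": 0,"grip": 30},{"dx": 0,"dy": 0,"dz": -10,"turn": 0,"grip": 30},{"dx": 0,"dy": 0,"dz": -25,"turn": 0,"grip": 30},{"dx": 0,"dy": 0,"dz": -25,"turn": 0,"grip": 30},{"dx": 0,"dy": 0,"dz": -30,"turn": 0,"grip": 30},{"dx": 0,"dy": 0,"dz": -25,"turn": 0,"grip": 30},{"dx": 0,"dy": 0,"dz": -15,"turn": 0,"grip": 30},{"dx": 0,"dy": 0,"dz": -5,"turn": 0,"grip": 30},{"dx": 0,"dy": 0,"dz": 0,"turn": 0,"grip": 30},{"dx": 15,"dy": 0,"dz": 0,"turn": 0,"grip": 30}]}}

```text
t: 21.05
eef_pos: [462.6, -315.5, 133.2]
ee_rot: [-3.141, 0.0, 1.438]
force: [0.5, 0.8, -1.6]
grip_width: 38.0
```

Request:
{"name": "arm_command", "arguments": {"series": [{"dx": 35,"dy": 0,"dz": 0,"turn": 0,"grip": 30},{"dx": 45,"dy": 0,"dz": 0,"turn": 0,"grip": 30},{"dx": 45,"dy": 0,"dz": 0,"turn": 0,"grip": 30},{"dx": 45,"dy": 0,"dz": 0,"turn": 0,"grip": 30},{"dx": 45,"dy": 0,"dz": 0,"turn": 0,"grip": 30},{"dx": 45,"dy": 0,"dz": 0,"turn": 0,"grip": 30},{"dx": 45,"dy": 0,"dz": 0,"turn": 0,"grip": 30},{"dx": 45,"dy": 0,"dz": 0,"turn": 0,"grip": 30},{"dx": 37,"dy": -0.8,"dz": 0,"turn": 0,"grip": 30},{"dx": 20.2,"dy": -0.8,"dz": 0,"turn": 0,"grip": 30}]}}

```text
t: 22.05
eef_pos: [513.1, 92.5, 132.8]
ee_rot: [-3.139, -0.0, 1.442]
force: [0.5, -0.9, -1.2]
grip_width: 38.5
```

Request:
{"name": "arm_command", "arguments": {"series": [{"dx": 0,"dy": 0,"dz": 0,"turn": 0,"grip": 30},{"dx": 0,"dy": 0,"dz": 0,"turn": 0,"grip": 30},{"dx": 0,"dy": 0,"dz": 15,"turn": 0,"grip": 30},{"dx": 0,"dy": 0,"dz": 25,"turn": 0,"grip": 30},{"dx": 0,"dy": 0,"dz": 25,"turn": 0,"grip": 30},{"dx": 0,"dy": 0,"dz": 15,"turn": 0,"grip": 30},{"dx": 0,"dy": 0,"dz": 5,"turn": 0,"grip": 30},{"dx": 0,"dy": 0,"dz": 0,"turn": 0,"grip": 30}]}}

```text
t: 22.85
eef_pos: [513.8, 88.2, 48.3]
ee_rot: [-3.14, 0.0, 1.439]
force: [-0.7, -0.1, -0.1]
grip_width: 38.8
```

```bash
python3 - <<'E'
from h import *
p,d=capture("side");cv2.imwrite("pics/k.png",p[60:360,140:440,::-1].repeat(2,0).repeat(2,1))
go((*G['yellow'],4))
E
```

```text
t 22.9 at [514.5  88.4  49.1] rpy [-3.141  0.     1.439] F [-0.   0.9 -0.7] w 38.49922392061809
(514.6, 88.9, 4) -> [ 0.5  0.1 45.1]
```

View pics/k.png

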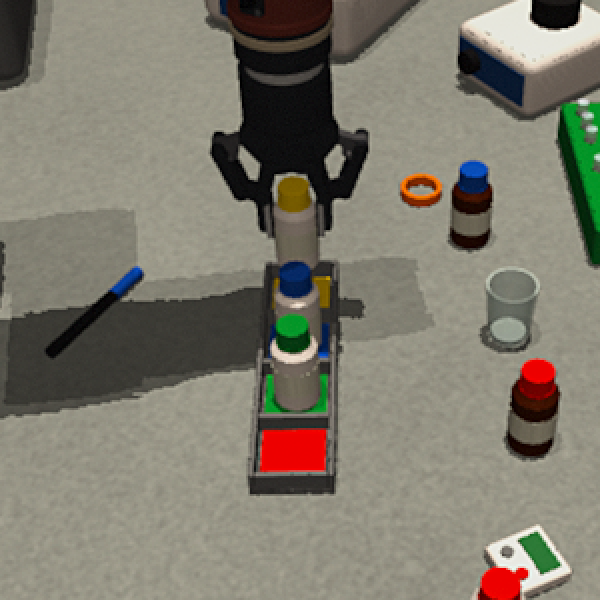

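Request:
{"name": "arm_command", "arguments": {"series": [{"dx": 0,"dy": 0,"dz": 12,"turn": 0,"grip": 30},{"dx": 0,"dy": 0,"dz": 12,"turn": 0,"grip": 30},{"dx": 0,"dy": 0,"dz": 10,"turn": 0,"grip": 30},{"dx": 0,"dy": 0,"dz": 6,"turn": 0,"grip": 30},{"dx": 0,"dy": 0,"dz": 3,"turn": 0,"grip": 30},{"dx": 0,"dy": 0,"dz": 2,"turn": 0,"grip": 30},{"dx": 0,"dy": 0,"dz": 0,"turn": 0,"grip": 30},{"dx": 0,"dy": 0,"dz": 0.6,"turn": 0,"grip": 30},{"dx": 0,"dy": 0,"dz": 0,"turn": 0,"grip": 30}]}}

```text
t: 23.8
eef_pos: [514.8, 89.1, 4.0]
ee_rot: [3.141, -0.0, 1.44]
force: [-3.1, -0.5, 7.8]
grip_width: 38.2
```

Request:
{"name": "arm_command", "arguments": {"series": [{"dx": 0,"dy": 0,"dz": 0,"turn": 0,"grip": 45},{"dx": 0,"dy": 0,"dz": 0,"turn": 0,"grip": 58},{"dx": 0,"dy": 0,"dz": 0,"turn": 0,"grip": 70},{"dx": 0,"dy": 0,"dz": 0,"turn": 0,"grip": 70},{"dx": 0,"dy": 0,"dz": -10,"turn": 0,"grip": 70},{"dx": 0,"dy": 0,"dz": -30,"turn": 0,"grip": 70},{"dx": 0,"dy": 0,"dz": -40,"turn": 0,"grip": 70},{"dx": 0,"dy": 0,"dz": -40,"turn": 0,"grip": 70},{"dx": 0,"dy": 0,"dz": 0,"turn": 0,"grip": 70},{"dx": -15,"dy": 6,"dz": 0,"turn": 0,"grip": 70}]}}

```text
t: 24.8
eef_pos: [519.3, 74.3, 125.3]
ee_rot: [3.139, -0.001, 1.442]
force: [-0.6, 0.6, 0.4]
grip_width: 69.9
```

Request:
{"name": "arm_command", "arguments": {"series": [{"dx": -35,"dy": 14,"dz": 0,"turn": 0,"grip": 70},{"dx": -40,"dy": 16,"dz": 0,"turn": 0,"grip": 70},{"dx": -40,"dy": 16,"dz": 0,"turn": 0,"grip": 70},{"dx": -40,"dy": 16,"dz": 0,"turn": 0,"grip": 70},{"dx": -40,"dy": 16,"dz": 0,"turn": 0,"grip": 70},{"dx": -40,"dy": 16,"dz": 0,"turn": 0,"grip": 70},{"dx": -40,"dy": 16,"dz": 0,"turn": 0,"grip": 70},{"dx": -40,"dy": 16,"dz": 0,"turn": 0,"grip": 70},{"dx": -30,"dy": 12,"dz": 0,"turn": 0,"grip": 70},{"dx": -17.3,"dy": 6.7,"dz": 0,"turn": 0,"grip": 70}]}}

```text
t: 25.8
eef_pos: [614.7, -307.6, 123.1]
ee_rot: [3.142, 0.0, 1.438]
force: [-0.0, 0.0, 0.6]
grip_width: 69.8
```

Request:
{"name": "arm_command", "arguments": {"series": [{"dx": 0,"dy": 0,"dz": 0,"turn": 0,"grip": 70},{"dx": 0,"dy": 0,"dz": 0,"turn": 0,"grip": 70},{"dx": 0,"dy": 0,"dz": 0,"turn": 0,"grip": 70}]}}

```text
t: 26.1
eef_pos: [614.5, -303.6, 123.4]
ee_rot: [-3.141, -0.0, 1.441]
force: [0.7, 0.9, -0.2]
grip_width: 69.7
```

```bash
python3 - <<'E'
from h import *
p,d=capture("side");cv2.imwrite("pics/l.png",p[60:480,200:600,::-1])
go((*B['red'],-6))
E
```

```text
t 26.15 at [ 614.6 -303.5  123.6] rpy [-3.141 -0.     1.441] F [ 0.6  0.4 -1.3] w 69.85435680561457
(615, -305, -6) -> [ -1.4   0.7 129.6]
```

View pics/l.png

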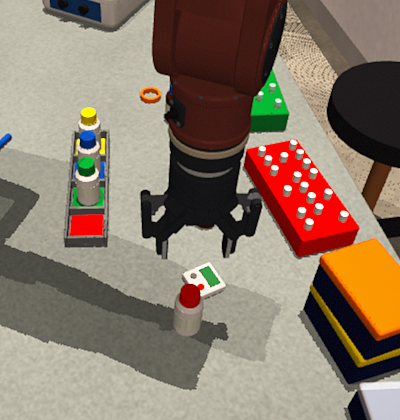

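Three bottles stand in their bays, and the gripper is over red (crop 188,312). The flat timer beside it is well below finger height.

Request:
{"name": "arm_command", "arguments": {"series": [{"dx": 0,"dy": 0,"dz": 20,"turn": 0,"grip": 70},{"dx": 0,"dy": 0,"dz": 25,"turn": 0,"grip": 70},{"dx": 0,"dy": 0,"dz": 25,"turn": 0,"grip": 70},{"dx": 0,"dy": 0,"dz": 25,"turn": 0,"grip": 70},{"dx": 0,"dy": 0,"dz": 18,"turn": 0,"grip": 70},{"dx": 0,"dy": 0,"dz": 11,"turn": 0,"grip": 70},{"dx": 0,"dy": 0,"dz": 5,"turn": 0,"grip": 70},{"dx": 0,"dy": 0,"dz": 0,"turn": 0,"grip": 70}]}}

```text
t: 26.95
eef_pos: [614.7, -304.3, -5.7]
ee_rot: [-3.141, -0.0, 1.44]
force: [-1.3, -0.8, -0.1]
grip_width: 70.1
```

Request:
{"name": "arm_command", "arguments": {"series": [{"dx": 0,"dy": 0,"dz": 0,"turn": 0,"grip": 55},{"dx": 0,"dy": 0,"dz": 0,"turn": 0,"grip": 45},{"dx": 0,"dy": 0,"dz": 0,"turn": 0,"grip": 30},{"dx": 0,"dy": 0,"dz": 0,"turn": 0,"grip": 30},{"dx": 0,"dy": 0,"dz": 0,"turn": 0,"grip": 30}]}}

```text
t: 27.45
eef_pos: [615.4, -305.2, -4.4]
ee_rot: [3.14, 0.001, 1.44]
force: [-0.9, 0.6, 6.4]
grip_width: 38.3
```

```bash
python3 - <<'E'
from h import *
go((615,-305,124),(*G['red'],124),(*G['red'],4))
E
```

```text
t 27.45 at [ 615.4 -305.2   -4.4] rpy [3.14e+00 1.00e-03 1.44e+00] F [-0.9  0.6  6.4] w 38.28223104366553
(615, -305, 124) -> [ 1.000e-01 -2.000e-01 -1.284e+02]
(489.2, -104.3, 124) -> [ 182.5 -150.9   -0.4]
(489.2, -104.3, 4) -> [ 1.0e-01 -2.0e-01  1.2e+02]
```

Request:
{"name": "arm_command", "arguments": {"series": [{"dx": 0,"dy": 0,"dz": -5,"turn": 0,"grip": 30},{"dx": 0,"dy": 0,"dz": -10,"turn": 0,"grip": 30},{"dx": 0,"dy": 0,"dz": -20,"turn": 0,"grip": 30},{"dx": 0,"dy": 0,"dz": -25,"turn": 0,"grip": 30},{"dx": 0,"dy": 0,"dz": -25,"turn": 0,"grip": 30},{"dx": 0,"dy": 0,"dz": -25,"turn": 0,"grip": 30},{"dx": 0,"dy": 0,"dz": -15,"turn": 0,"grip": 30},{"dx": 0,"dy": 0,"dz": -5,"turn": 0,"grip": 30},{"dx": 0,"dy": 0,"dz": 0,"turn": 0,"grip": 30}]}}

```text
t: 28.35
eef_pos: [615.0, -305.0, 125.2]
ee_rot: [3.14, 0.001, 1.44]
force: [0.5, 0.3, -0.8]
grip_width: 38.6
```

Request:
{"name": "arm_command", "arguments": {"series": [{"dx": 12,"dy": -10,"dz": 0,"turn": 0,"grip": 30},{"dx": 24,"dy": -20,"dz": 0,"turn": 0,"grip": 30},{"dx": 28,"dy": -23,"dz": 0,"turn": 0,"grip": 30},{"dx": 28,"dy": -23,"dz": 0,"turn": 0,"grip": 30},{"dx": 28,"dy": -23,"dz": 0,"turn": 0,"grip": 30},{"dx": 28,"dy": -23,"dz": 0,"turn": 0,"grip": 30},{"dx": 22,"dy": -18,"dz": 0,"turn": 0,"grip": 30},{"dx": 12.5,"dy": -10.9,"dz": 0,"turn": 0,"grip": 30},{"dx": 0,"dy": 0,"dz": 0,"turn": 0,"grip": 30},{"dx": 0,"dy": 0,"dz": 0,"turn": 0,"grip": 30}]}}

```text
t: 29.35
eef_pos: [488.9, -104.2, 123.9]
ee_rot: [-3.141, 0.0, 1.44]
force: [0.9, -0.4, -0.5]
grip_width: 38.5
```

Request:
{"name": "arm_command", "arguments": {"series": [{"dx": 0,"dy": 0,"dz": 15,"turn": 0,"grip": 30},{"dx": 0,"dy": 0,"dz": 20,"turn": 0,"grip": 30},{"dx": 0,"dy": 0,"dz": 20,"turn": 0,"grip": 30},{"dx": 0,"dy": 0,"dz": 15,"turn": 0,"grip": 30},{"dx": 0,"dy": 0,"dz": 5,"turn": 0,"grip": 30},{"dx": 0,"dy": 0,"dz": 0,"turn": 0,"grip": 30}]}}

```text
t: 29.95
eef_pos: [488.7, -104.6, 48.6]
ee_rot: [-3.14, -0.0, 1.439]
force: [0.0, -0.2, -0.2]
grip_width: 38.5
```

```bash
python3 - <<'E'
from h import *
p,d=capture("side");cv2.imwrite("pics/m.png",p[60:360,140:440,::-1].repeat(2,0).repeat(2,1))
go((*G['red'],4))
E
```

```text
t 30.0 at [ 489.2 -104.6   49.3] rpy [-3.141 -0.     1.439] F [0.5 0.6 0.1] w 38.577626604349085
(489.2, -104.3, 4) -> [ 0.3 -0.  45.3]
```

View pics/m.png

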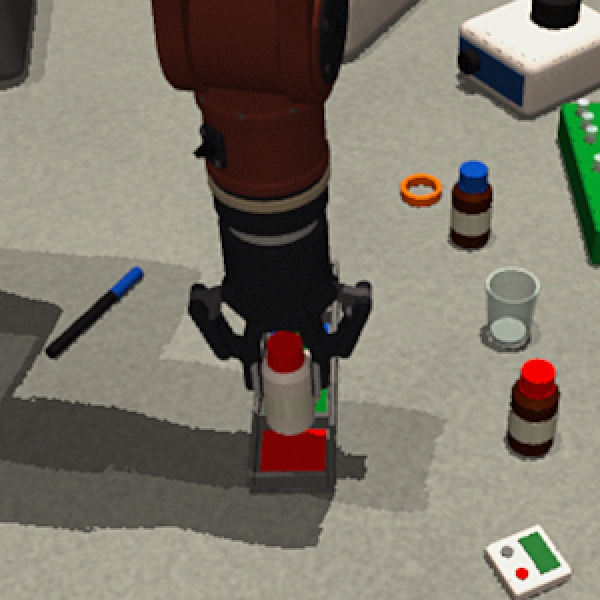

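Red hangs upright over the red pad. Lower it and feel for contact.

Request:
{"name": "arm_command", "arguments": {"series": [{"dx": 0,"dy": 0,"dz": 12,"turn": 0,"grip": 30},{"dx": 0,"dy": 0,"dz": 12,"turn": 0,"grip": 30},{"dx": 0,"dy": 0,"dz": 10,"turn": 0,"grip": 30},{"dx": 0,"dy": 0,"dz": 6,"turn": 0,"grip": 30},{"dx": 0,"dy": 0,"dz": 3,"turn": 0,"grip": 30},{"dx": 0,"dy": 0,"dz": 2,"turn": 0,"grip": 30},{"dx": 0,"dy": 0,"dz": 0,"turn": 0,"grip": 30},{"dx": 0,"dy": 0,"dz": 0.8,"turn": 0,"grip": 30},{"dx": 0,"dy": 0,"dz": 0,"turn": 0,"grip": 30}]}}

```text
t: 30.9
eef_pos: [489.1, -104.1, 4.5]
ee_rot: [3.141, 0.0, 1.44]
force: [-3.5, 1.9, 13.3]
grip_width: 38.7
```

Request:
{"name": "arm_command", "arguments": {"series": [{"dx": 0,"dy": 0,"dz": 0,"turn": 0,"grip": 45},{"dx": 0,"dy": 0,"dz": 0,"turn": 0,"grip": 58},{"dx": 0,"dy": 0,"dz": 0,"turn": 0,"grip": 70},{"dx": 0,"dy": 0,"dz": 0,"turn": 0,"grip": 70},{"dx": 0,"dy": 0,"dz": -10,"turn": 0,"grip": 70},{"dx": 0,"dy": 0,"dz": -30,"turn": 0,"grip": 70},{"dx": 0,"dy": 0,"dz": -40,"turn": 0,"grip": 70},{"dx": 0,"dy": 0,"dz": -40,"turn": 0,"grip": 70},{"dx": 0,"dy": 0,"dz": -20,"turn": 0,"grip": 70},{"dx": 0,"dy": 0,"dz": 0,"turn": 0,"grip": 70}]}}

```text
t: 31.9
eef_pos: [491.0, -104.9, 147.2]
ee_rot: [3.136, 0.001, 1.44]
force: [-0.1, -0.4, -0.9]
grip_width: 70.2
```

Request:
{"name": "arm_command", "arguments": {"series": [{"dx": -20,"dy": 0,"dz": 0,"turn": 0,"grip": 70},{"dx": -40,"dy": 0,"dz": 0,"turn": 0,"grip": 70},{"dx": -40,"dy": 0,"dz": 0,"turn": 0,"grip": 70},{"dx": -40,"dy": 0,"dz": 0,"turn": 0,"grip": 70},{"dx": -40,"dy": 0,"dz": 0,"turn": 0,"grip": 70},{"dx": -30,"dy": 0,"dz": 0,"turn": 0,"grip": 70},{"dx": 0,"dy": 0,"dz": 0,"turn": 0,"grip": 70},{"dx": 0,"dy": 0,"dz": 0,"turn": 0,"grip": 70}]}}

```text
t: 32.7
eef_pos: [460.8, -312.2, 142.7]
ee_rot: [-3.14, -0.001, 1.438]
force: [0.1, 0.4, 0.5]
grip_width: 70.0
```

```bash
python3 - <<'E'
from h import *
go()
p,d=capture("top");cv2.imwrite("pics/n.png",p[120:320,220:500,::-1].repeat(2,0).repeat(2,1));W=cloud("top",d)
P=W[(W[...,2]>75)&(W[...,2]<100)&(d>0)]
for k,q in [*G.items(),("amber_red",(688,-115)),("amber_blue",(690,153))]:
    c=P[np.hypot(P[:,0]-q[0],P[:,1]-q[1])<28]; c=c[c[:,2]>np.percentile(c[:,2],95)-4] if len(c) else c
    print(k,q,len(c),np.r_[(c[:,:2].min(0)+c[:,:2].max(0))/2,np.median(c[:,2])].round(1) if len(c) else "")
E
```

```text
t 32.7 at [ 460.8 -312.2  142.7] rpy [-3.140e+00 -1.000e-03  1.438e+00] F [0.1 0.4 0.5] w 69.96538309314238
yellow (514.6, 88.9) 144 [515.2  89.6  93.8]
blue (506.1, 24.5) 153 [507.3  27.3  93.5]
green (497.7, -39.9) 152 [499.1 -39.3  93.4]
red (489.2, -104.3) 150 [ 489.4 -103.9   93. ]
amber_red (688, -115) 130 [ 688.  -113.4   84.7]
amber_blue (690, 153) 132 [692.2 158.8  84.7]
```

View pics/n.png

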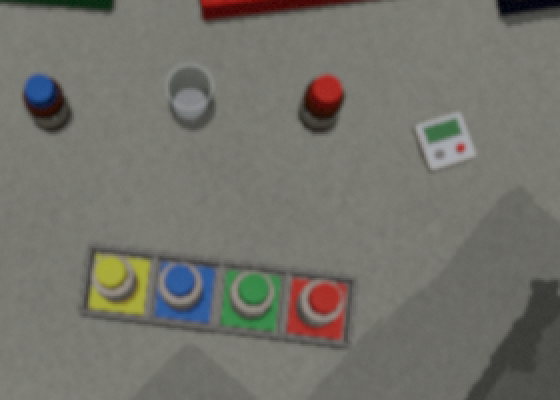

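All four bottles stand centred on their matching pads with tops at ≈93–94 mm, as expected, and both ambers are still standing. Handing in.

```bash
python3 -c "
from workcell import order;print(order.job_done())"
```

```text
the job is handed in; nothing more can be done
None
```

All four white bottles now stand upright in the bays that match their caps, and the job was handed in at about 33 s of the 93 s allowed. I packed them in the order green, blue, yellow, red, and lowered each until it touched its pad before releasing.

**Final checks:**
- **Position:** in the last top view each bottle sat within about 3 mm of its pad centre, with cap tops at 93–94 mm (94 expected).
- **Amber bottles:** both are still standing. amber_red read within 2 mm of its first measurement. amber_blue read about 6 mm off in y, but the first reading came from the side camera; the two cameras already differed by 3–6 mm, and I never went near it.
- **Forces:** the highest reading was about 16 N, as the blue bottle was set down, against limits of 40 and 120 N. At hand-in the gripper was clear of everything.

**What disagreed or failed:**
- **Reported height:** the tool's reported height was about 38 mm lower than where the fingers were in the camera depth, so my first grasp closed around the green cap without touching it. I corrected the height from the images and used that for all four bottles.
- **Refused call:** the first move call was refused because its rows left some fields out; it worked once every row gave all five.

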